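# Discard a used cap through the spring flap of the lab-waste box

## Robot

A 7-joint arm with a two-finger parallel gripper is mounted at the origin on a cart in front of the work surface, level with it; the furniture and walls round the work are solid. World frame = base frame: x ahead of the robot, y to its left, z up, the work surface at z = 0. Lengths are in mm, angles in rad, forces in N, time in s.
With the tool pointing down it reaches from about 425 to 875 mm from the base axis. Payload 8.4 kg.
Tool frame: the origin (TCP) lies on the centre line of the jaws, within the pads' length; the fingertips stand 11 mm ahead of it and the grasp point (between the pads) lies 8 mm behind it; z points along the fingers, y is the line along which they close (so a half turn about z gives the same grasp; the last joint's range is limited). The gripper opens to 85 mm and grips with 20 to 120 N. Pads are 22 mm wide; open, the fingers measure 114 mm over their backs; the gripper's body (76 mm by 85 mm) begins 54 mm behind the grasp point. The pads swing forward as they close: fully open they stand 13 mm farther back than shut.
Start: joints at [-1.428, 0.333, 0.04, 1.465, -0.013, 1.343, -0.059], TCP at [155.646, 631.062, 242.308] pointing down, gripper open.
Joint ranges: [-2.58, 2.58], [-0.38, 2.09], [-1.3, 1.39], [0.25, 2.4], [-1.5, 4.64], [0.08, 2.09], [-2.65, 2.65]. Speed limits (rad/s): [2.22, 2.22, 2.79, 2.79, 3.14, 3.14, 3.14].

## Interface

Orientations are given as a unit quaternion [w, x, y, z].
In Python, from cell import bot gives the robot as it stands.
- The arm moves only by the tool arm_command, never from a script. Its argument "series" is text: rows parted by semicolons, each of 7 numbers parted by spaces: the gripper's target within -1 to 1 (fully open at 1, half-way at 0, shut at -1), then the shift along the world's x, y, z in mm, then the turn, a rotation vector about the world's x, y, z in rad. A call has 1 to 20 rows; each row shifts and turns the commanded pose from where the row before left it; what a row does not reach is not made up. A row lasts 1/12 s, in which the tool goes at most 41.7 mm and 7.16 degrees, less where a joint would pass 70% of its speed; a pose out of reach is approached as far as the arm can. A call with a gripper value outside its range is refused whole. The fingers move at their own pace and stop on an object; "force" is the grip in N (left out, the last holds). Time passes only in rows, so rows that do not move let the fingers close. It gives the time, the measured TCP pose, the force, the opening and the grip force at its end, in the units of the state.
- bot.get_obs(): the state, without advancing time (a new reading comes with each control period).
- bot.grab_frame(name): name is "side" or "top"; returns the picture (400x640x3 uint8, red, green, blue); there is no depth.
- bot.calibration(name): a dict with "fov_y" (degrees; the focal length in pixels is half the picture's height over the tangent of half this angle, whatever the lens; pixels are square), "cx", "cy" (the principal point, pixels), "rvec" (rotation vector, rad) and "tvec" (3), from world to camera coordinates, as OpenCV has them. Camera axes: x right, y down, z forward; pixel columns grow to the right and rows downward; lengths in mm; the calibration is good to about 2 mm. A picture is of the moment at which its call begins. calibration takes no time and is no camera call.
- bot.close_job(): hands the job in; it is judged then, once.
The state is a dict: "time_s": time; "q": joint angles; "dq": joint speeds; "joint_efforts": joint torques, N m; "tool_pos": TCP position; "tool_rot": TCP orientation; "force": force on the tool from outside, world axes, zero at the start; "torque": the same for the moment, N m; "grip_width": finger opening in mm; "finger_force": force on a finger pad.
Only numpy, scipy, OpenCV 4.12 (cv2) and the standard library are available. Lean on these libraries where they do the work, as an engineer would, in place of code of your own. Each camera call takes 0.05 s, during which the arm holds its last target. There are 200 camera calls.

## Task

Discard the used blue cap that lies in the channel on top of the yellow waste box: with one finger push the red roller bar away to swing the self-closing flap open, and while it is held open push the cap along the channel and over the edge with the other finger, so that it drops into the box. Only push, gently: do not pinch or lift the cap, do not push it onto the shut flap, and leave the other things round the box where they are. Then draw back so that the flap swings shut.

Things in the scene. Friction and masses are not known exactly. Their poses are not given: they have to be found in the camera images.
- waste_box: Yellow lab-waste box, fixed, grey deck 150 mm above the bench; hollow, floor at z = 10 mm. Origin at bench height straight below point edge. Axes: x along the channel away from the robot (the push direction), y left, z up; yaw varies. The deck spans x -128 to 89, y -55 to 105 mm.
- edge (a point): Deck surface at the far end of the channel's centre line: box x 0, y 0, z 150 mm. The channel runs to it from x = -123 mm between white rails 40 mm apart inside, 4 mm thick, 5 mm high (pass fingertips above the rails). Beyond it is the opening, x 0 to 72, y -28 to 28 mm, closed level with the deck by the dark steel flap.
- flap (a joint): Flap angle in rad, 0 shut and level, growing as its far edge swings down into the box; stop at 1.45. Hinge along the box's y at x = 0, z = 147 mm. A spring shuts it (0.07 N m shut, 0.18 N m open; 2 to 5 N at the bar); the cap's weight does not open it. The red roller bar sits on the flap's own lever: pushing it along box +x opens it.
- paddle (a point): Axis centre of the red bar on the flap's lever, a free-turning roller 12 mm thick, box y 36 to 88 mm. Shut, it lies at box x -34, y 62, z 176 mm; it swings with the flap about the hinge (radius 45 mm): x = 0, z = 192 at 0.87 rad, x = 15 at 1.22 rad. Two fingertips side by side across the channel, 42 to 82 mm apart, one behind the cap and one behind the bar, do both in one push along +x.
- used_cap: The used blue screw cap of a sample tube, 34 mm diameter, 16 mm high, 11 to 20 g, flat in the channel on the slick deck (friction 0.2). Origin at the centre of its underside, z up. Starts with its middle 40 to 90 mm before the edge; it falls in once its middle is well past the edge with the flap open.
- vial_black_1: bystander: clear vial with a black cap, 29 mm diameter, 64 mm tall, on the bench left of the box; origin at the centre of its underside
- vial_black_2: bystander: clear vial with a black cap, 30 mm diameter, 68 mm tall, on the bench left of the box; origin at the centre of its underside
- beaker: bystander: beaker, 53 mm diameter, 70 mm tall, on the bench right of or behind the box; origin at the centre of its underside
- small_dish: bystander: petri dish, 61 mm diameter, 16 mm tall, on the bench right of or behind the box; origin at the centre of its underside

How it is judged (in metres and radians):
On the way, in this order (a step that is already met when the one before it is completed fails the run):
1. the flap is pushed well open (over 0.4 rad) while the cap still lies on the deck (value of joint flap above 0.4 rad and z of used_cap in the frame of waste_box above 0.14 m and x of used_cap in the frame of waste_box below 0.03 m), for 0.02 s.
2. the cap has dropped into the box (z of used_cap in the frame of waste_box between 0 and 0.09 m and x of used_cap in the frame of waste_box between -0.125 and 0.086 m and y of used_cap in the frame of waste_box between -0.052 and 0.102 m), for 0.1 s.
At the end, for the whole second after the job is handed in: The blue cap lies inside the box, its underside's centre below z = 90 mm in the box, at rest (under 50 mm/s), and the flap is shut again (under 0.08 rad) (all of step 2 and value of joint flap below 0.08 rad and linear speed of used_cap below 0.05 m/s); the robot touches nothing.
It fails at once if the cap is pushed onto the shut flap (its middle over 15 mm past the edge at deck height with the flap under 0.3 rad) (x of used_cap in the frame of waste_box above 0.015 m and z of used_cap in the frame of waste_box above 0.142 m and value of joint flap below 0.3 rad).
It fails at once if the cap is lifted: underside over 30 mm above the deck, or over 10 mm in the channel (z of used_cap in the frame of waste_box above 0.18 m or (z of used_cap in the frame of waste_box above 0.16 m and x of used_cap in the frame of waste_box below -0.02 m)).
It fails at once if the cap is tipped over in the channel (over 0.6 rad) or falls outside the box ((angle between used_cap's own z axis and vertical above 0.6 rad and z of used_cap in the frame of waste_box above 0.145 m and x of used_cap in the frame of waste_box below -0.02 m) or (z of used_cap in the frame of waste_box below 0.13 m and not (x of used_cap in the frame of waste_box between -0.125 and 0.086 m and y of used_cap in the frame of waste_box between -0.052 and 0.102 m))).
It fails at once if the cap is pinched or pressed with over 15 N (contact force between the fingers and used_cap above 15 N).
It fails at once if a bystander (black-capped vials, beaker, small dish) is moved by over 20 mm or tipped (distance of any of vial_black_1, vial_black_2, beaker, small_dish from where it was at the start of the episode above 0.02 m or angle between any of vial_black_1, vial_black_2, beaker, small_dish's own z axis and vertical above 0.3 rad).
It also fails if it takes over 38 s, if anything falls off the work surface, if the arm or the gripper's body presses on something with over 40 N, if the wrist force passes 120 N, or if a joint passes its speed limit or range.

## Working session

There is one attempt and no reset: what is moved stays moved. The work goes in short steps, Python scripts to look and compute and a tool call to move; the robot and the scene stay as the last step left them, time stands still between calls to the robot, and variables do not carry over. Pictures are saved under pics/ and viewed, at most 10 in all, crops included, and the job is handed in when it is done.

Besides the shell and the picture viewer there is one more tool, called as a command line: name --argument value ..., lists and objects as JSON in quotes. arm_command: Moves the arm, as the interface text tells. Its arguments: {"type":"object","properties":{"series":{"type":"string"},"force":{"type":"number"}},"required":["series"]}

```bash
mkdir -p pics; cat > h.py <<'E'
import numpy as np, cv2
from cell import bot
def cam(n):
    c=bot.calibration(n); f=200/np.tan(np.radians(c["fov_y"])/2)
    K=np.array([[f,0,c["cx"]],[0,f,c["cy"]],[0,0,1]]); R=cv2.Rodrigues(np.array(c["rvec"],float))[0]
    return K,R,np.array(c["tvec"],float).ravel(),c
def onplane(n,px,z):
    K,R,t,c=cam(n); px=np.atleast_2d(np.array(px,float)); o=-R.T@t
    d=(R.T@np.linalg.inv(K)@np.c_[px,np.ones(len(px))].T).T
    return o+d*((z-o[2])/d[:,2])[:,None]
def proj(n,P):
    K,R,t,c=cam(n); q=(K@(R@np.atleast_2d(P).T+t[:,None])).T; return q[:,:2]/q[:,2:]
def shot(n,name):
    im=np.array(bot.grab_frame(n)); cv2.imwrite(f"pics/{name}.png",im[:,:,::-1]); return im
E
python3 - <<'E'
from h import *
for n in("top","side"):
    shot(n,n+"0"); K,R,t,c=cam(n); print(c,-R.T@t)
o=bot.get_obs();print(o)
E
```

```text
{'fov_y': 54.42425157952675, 'cx': 323.38598512916593, 'cy': 199.95003640903573, 'rvec': array([ 2.19120447, -2.13061746,  0.17610606]), 'tvec': array([194.83055806, 571.00234569, 910.08036332])} [434.64896747 232.13828877 974.39262251]
{'fov_y': 51.00677539305332, 'cx': 314.3291327754171, 'cy': 199.9446261468787, 'rvec': array([ 2.15885731, -0.5988895 ,  0.28010788]), 'tvec': array([-357.78692201,  380.82086698,  707.2366328 ])} [ 146.82667853 -469.65093468  728.75894169]
{'time_s': 0.1, 'q': array([-1.42818522,  0.33381784,  0.03989169,  1.46615114, -0.01341069,
        1.34330626, -0.05852131]), 'dq': array([-0.00024685, -0.00217946,  0.00060237, -0.00168542,  0.00028527,
       -0.0035122 , -0.00035011]), 'joint_efforts': array([ 4.39855474e-03, -6.60027981e+01,  1.37076505e+00, -4.06476831e+01,
        1.71368534e-02,  9.10549541e-03, -2.09053570e-05]), 'tool_pos': array([155.58780167, 630.70863085, 241.54043985]), 'tool_rot': array([-4.08468961e-05,  1.20639108e-01,  9.92696179e-01, -7.07026818e-04]), 'force': array([-0.60642832, -0.1365227 ,  1.04493153]), 'torque': array([-0.01240256, -0.02063331,  0.01053424]), 'finger_force': 0.0, 'grip_width': 85.69643602819946}
```

View pics/top0.png

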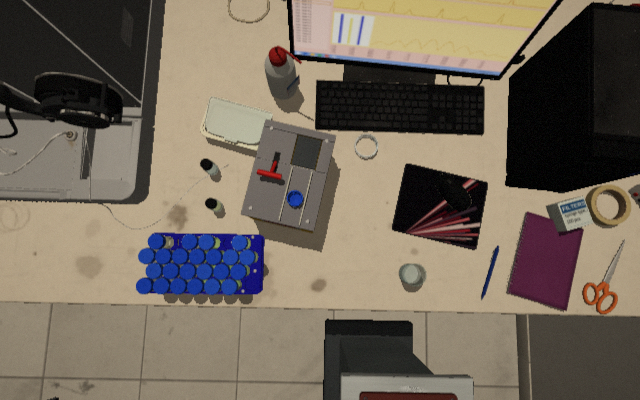

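View pics/side0.png

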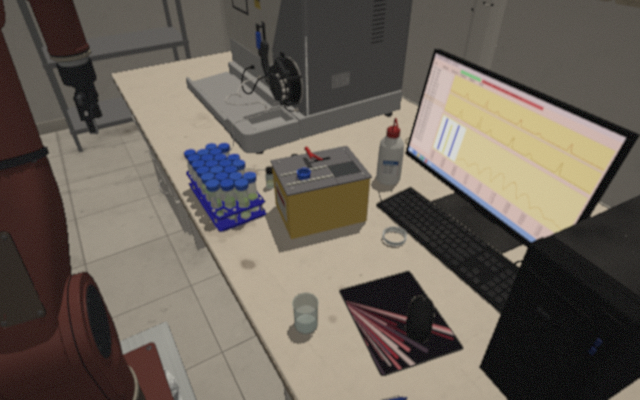

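The top view shows the box around (290,175), with the cap at (296,199), the red bar at (270,172) and the flap at (307,150). The side view confirms the layout. Next I measure in an enlarged crop.

```bash
python3 - <<'E'
from h import *
im=cv2.imread("pics/top0.png"); 
cv2.imwrite("pics/crop0.png",cv2.resize(im[110:240,230:350],None,fx=4.6,fy=4.6,interpolation=cv2.INTER_CUBIC))
hsv=cv2.cvtColor(im,cv2.COLOR_BGR2HSV)
def blob(m,x0,y0,x1,y1):
    k=np.zeros_like(m);k[y0:y1,x0:x1]=m[y0:y1,x0:x1]
    c=max(cv2.findContours(k,0,2)[0],key=cv2.contourArea);return c
b=blob(cv2.inRange(hsv,(105,120,60),(130,255,255)),275,180,330,220)
(c,r)=cv2.minEnclosingCircle(b);M=cv2.moments(b);c=(M['m10']/M['m00'],M['m01']/M['m00']);print("cap",c,r,onplane("top",c,164))
rr=cv2.inRange(hsv,(0,120,60),(8,255,255))|cv2.inRange(hsv,(172,120,60),(180,255,255))
r=blob(rr,245,145,295,185);print("red",cv2.minAreaRect(r),r.reshape(-1,2).tolist())
f=blob(cv2.inRange(hsv,(0,0,0),(180,255,95)),288,128,326,175);q=cv2.boxPoints(cv2.minAreaRect(f));print("flap",q,onplane("top",q,150))
E
```

```text
cap (294.40244969378824, 197.8801399825022) 8.272181510925293 [[550.16002398 274.68060707 164.        ]]
red ((269.94189453125, 173.50135803222656), (19.131410598754883, 22.40662384033203), 62.10273361206055) [[275, 160], [273, 162], [273, 163], [272, 164], [272, 166], [271, 167], [271, 168], [270, 169], [270, 170], [269, 171], [265, 171], [264, 170], [261, 170], [260, 169], [258, 169], [257, 170], [257, 173], [258, 174], [261, 174], [262, 175], [265, 175], [266, 176], [269, 176], [270, 177], [273, 177], [274, 178], [277, 178], [278, 179], [280, 179], [280, 177], [281, 176], [281, 174], [278, 174], [277, 173], [276, 173], [275, 172], [274, 172], [273, 171], [273, 169], [274, 168], [274, 167], [275, 166], [275, 165], [276, 164], [276, 161]]
flap [[282.59457 161.88599]
 [291.59457 129.88599]
 [324.00003 139.     ]
 [315.00003 171.     ]] [[630.02767871 303.77878662 150.        ]
 [702.34888374 287.03399984 150.        ]
 [684.18078634 215.52666025 150.        ]
 [612.15508918 233.12256566 150.        ]]
```

View pics/crop0.png

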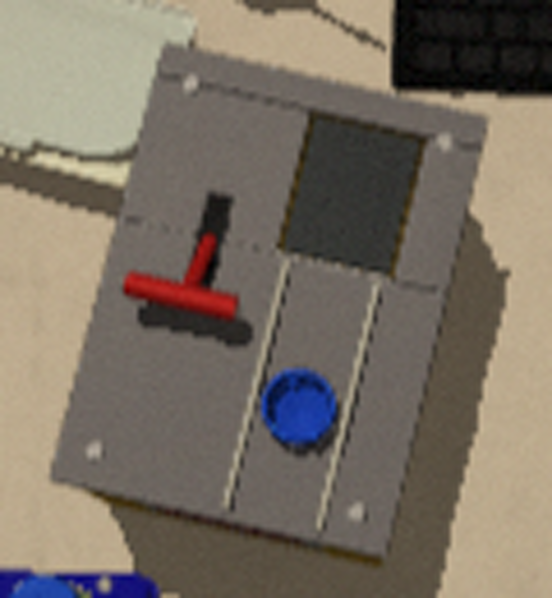

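The crop shows the deck corners at (165,45), (486,120), (384,556) and (52,477), the flap at (310,113) to (392,272), and the rails, cap and bar clearly. I fit the box pose from these.

```bash
cat > fit.py <<'E'
from h import *
C=np.array([[165,45],[486,120],[384,556],[52,477],[310,113],[425,140],[392,272],[280,247]])/4.6+[230,110]-0.4
B=np.array([[89,105],[89,-55],[-128,-55],[-128,105],[72,28],[72,-28],[0,-28],[0,28]],float)
def fit(B,P):
    b=B.mean(0);p=P.mean(0);U,S,V=np.linalg.svd((B-b).T@(P-p));R=(U@V).T
    return R,p-R@b
P=onplane("top",C,150)[:,:2]; R,t=fit(B,P)
yaw=np.arctan2(R[1,0],R[0,0])
inv=lambda p:(np.array(p)[...,:2]-t)@R
fwd=lambda b:np.array(b)@R.T+t
if __name__=="__main__":
    print(yaw,t,(P-fwd(B)).round(1).tolist())
    for z in(160,166): print("cap",inv(onplane("top",[(294.4,197.9),(295,198.3)],z)))
    print("bar ends",inv(onplane("top",[(257.6,171.7),(280.6,177)],178)))
    # side check
    print(proj("side",np.c_[fwd(B[:4]),[150]*4]).round(0).tolist())
    print("vials",inv(onplane("top",[(207,167),(212,203)],66)))
E
python3 fit.py; python3 - <<'E'
import cv2
im=cv2.imread("pics/side0.png")
cv2.imwrite("pics/crop1.png",cv2.resize(im[130:250,240:400],None,fx=4.6,fy=4.6,interpolation=2))
E
```

```text
-0.19962238615664163 [618.88571719 260.88569144] [[-2.7, -1.0], [-2.7, 1.7], [1.2, 1.1], [1.5, -1.9], [-1.9, 0.8], [-2.2, 0.7], [3.8, 0.2], [3.0, -1.7]]
cap [[-69.62161678   0.20671069]
 [-70.16340828  -1.22461489]]
cap [[-70.39708465  -0.27156407]
 [-70.93488452  -1.69234442]]
bar ends [[-35.82228331  86.03546666]
 [-35.79051282  36.92516267]]
[[347.0, 145.0], [372.0, 176.0], [287.0, 195.0], [270.0, 160.0]]
vials [[ -32.63507397  226.14736364]
 [-112.9720543   192.18743548]]
```

View pics/crop1.png

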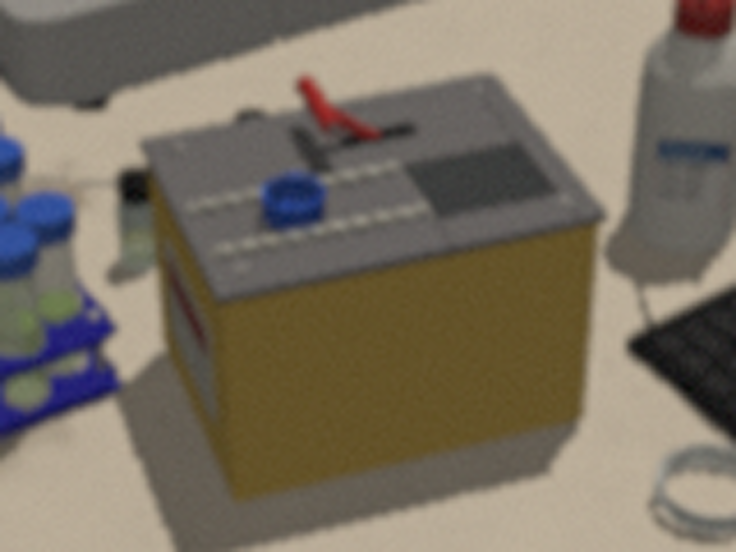

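arm_command --series "0.5 15 -13 0 0 0 0.0; 0.5 29 -25 0 0 0 0.02; 0.5 29 -25 0 0 0 0.02; 0.5 29 -25 0 0 0 0.002; 0.5 29 -25 0 0 0 0; 0.5 29 -25 0 0 0 0; 0.5 29 -25 0 0 0 0; 0.5 29 -25 0 0 0 0; 0.5 29 -25 0 0 0 0; 0.5 29 -25 0 0 0 0; 0.5 29 -25 0 0 0 0; 0.5 29 -25 0 0 0 0; 0.5 20 -18 0 0 0 0; 0.5 0 0 0 0 0 0; 0.5 0 0 0 0 0 0; 0.5 0 0 0 0 0 0"

```text
time_s: 1.43
tool_pos: [509.0, 325.6, 241.9]
tool_rot: [-0.0, 0.1, 0.995, -0.0]
force: [-0.2, 1.0, -0.2]
grip_width: 64.0
finger_force: 0.0
```

arm_command --series "0.5 0 -2 -15 0 0 0; 0.5 0 0 -20 0 0 0; 0.5 0 0 -10 0 0 0; 0.5 0 0 0 0 0 0; 0.5 0 0 0 0 0 0"

```text
time_s: 1.85
tool_pos: [508.7, 323.9, 197.1]
tool_rot: [-0.001, 0.099, 0.995, -0.0]
force: [-0.1, -0.6, 0.5]
grip_width: 64.0
finger_force: 0.0
```

```bash
python3 - <<'E'
from h import *; import fit
a=shot("side","side1");b=shot("top","top1")
L=cv2.resize(a[110:230,240:380],None,fx=4.2,fy=4.2,interpolation=2)
cv2.imwrite("pics/s1.png",L[:,:,::-1])
cv2.imwrite("pics/t1.png",cv2.resize(b[110:240,230:350],None,fx=4.6,fy=4.6,interpolation=2)[:,:,::-1])
o=bot.get_obs();p=o["tool_pos"];print(p,o["time_s"],fit.inv(p))
for z in (0,-11): print(proj("side",np.r_[fit.fwd(fit.inv(p)+[11,-39]),p[2]+z]), proj("side",np.r_[fit.fwd(fit.inv(p)+[-11,-39]),p[2]+z]),proj("side",np.r_[fit.fwd(fit.inv(p)+[0,39]),p[2]+z]))
E
```

```text
[509.71460356 323.81663367 198.34718569] 1.95 [-119.48229953   40.03268212]
[[287.19948529 162.93011559]] [[278.15619687 164.6883886 ]] [[274.11259776 147.86816924]]
[[287.434869   166.86697301]] [[278.45434943 168.63570131]] [[274.41914135 151.6917915 ]]
```

View pics/s1.png

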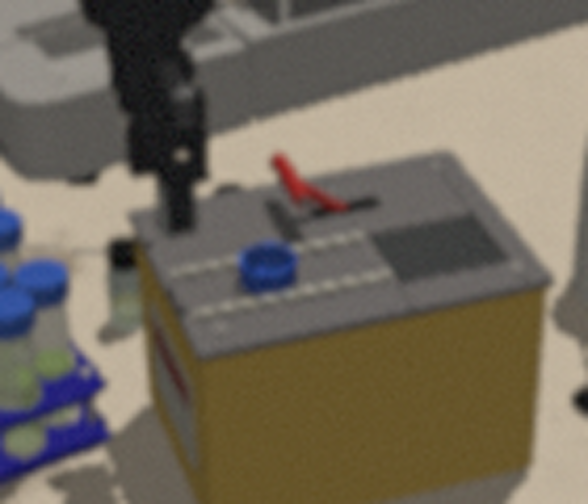

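View pics/t1.png

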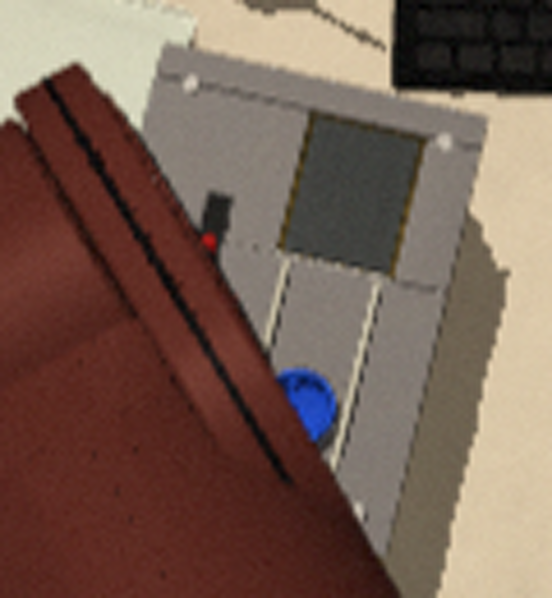

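The side view puts the right fingertip over the channel at about (283,165), roughly 5 mm below the TCP, and the cap is untouched. I lower until the tips are just above the rails.

arm_command --series "0.5 0 -1 -10 0 0 0; 0.5 0 0 -10 0 0 0; 0.5 0 0 -7 0 0 0; 0.5 0 0 -4 0 0 0; 0.5 0 0 0 0 0 0; 0.5 0 0 0 0 0 0; 0.5 0 0 0 0 0 0"

```text
time_s: 2.53
tool_pos: [509.8, 322.1, 166.6]
tool_rot: [0.0, 0.1, 0.995, 0.0]
force: [0.4, -1.0, 0.5]
grip_width: 64.4
finger_force: 0.0
```

arm_command --series "0.5 3.9 -0.8 0 0 0 0; 0.5 3.9 -0.8 0 0 0 0; 0.5 3.9 -0.8 0 0 0 0; 0.5 3.9 -0.8 0 0 0 0; 0.5 3.9 -0.8 0 0 0 0; 0.5 3.9 -0.8 0 0 0 0; 0.5 3.9 -0.8 0 0 0 0; 0.5 3.9 -0.8 0 0 0 0; 0.5 3.9 -0.8 0 0 0 0; 0.5 3.9 -0.8 0 0 0 0; 0.5 2 -0.4 0 0 0 0; 0.5 0 0 0 0 0 0; 0.5 0 0 0 0 0 0"

```text
time_s: 3.62
tool_pos: [550.7, 313.6, 166.2]
tool_rot: [-0.0, 0.1, 0.995, -0.0]
force: [0.9, 0.4, 0.2]
grip_width: 64.0
finger_force: 0.0
```

```bash
python3 - <<'E'
from h import *; import fit
a=shot("side","side2")
cv2.imwrite("pics/s2.png",cv2.resize(a[110:230,240:380],None,fx=4.2,fy=4.2,interpolation=2)[:,:,::-1])
o=bot.get_obs();p=o["tool_pos"];print(p,o["time_s"],fit.inv(p),o["force"])
E
```

```text
[550.52744118 313.73450612 166.24244694] 3.6667 [-77.48066437  38.24392449] [-0.51423002 -0.1146913   0.44338864]
```

View pics/s2.png

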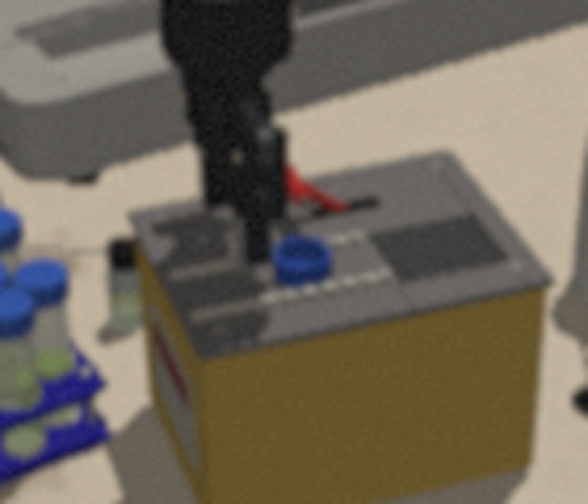

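The cap is upright and has slid ahead of the finger to about (302,260) in the crop. I push on to the bar.

arm_command --series "0.5 3.9 -0.8 0 0 0 0; 0.5 3.9 -0.8 0 0 0 0; 0.5 3.9 -0.8 0 0 0 0; 0.5 3.9 -0.8 0 0 0 0; 0.5 3.9 -0.8 0 0 0 0; 0.5 3.9 -0.8 0 0 0 0; 0.5 3.9 -0.8 0 0 0 0; 0.5 3.9 -0.8 0 0 0 0; 0.5 3.9 -0.8 0 0 0 0; 0.5 3.9 -0.8 0 0 0 0; 0.5 2.9 -0.6 0 0 0 0; 0.5 0 0 0 0 0 0; 0.5 0 0 0 0 0 0"

```text
time_s: 4.75
tool_pos: [592.6, 305.1, 166.2]
tool_rot: [-0.0, 0.1, 0.995, -0.0]
force: [-2.4, -0.4, -1.1]
grip_width: 63.9
finger_force: 1.1
```

```bash
python3 - <<'E'
from h import *; import fit
a=shot("side","side3")
cv2.imwrite("pics/s3.png",cv2.resize(a[110:230,240:380],None,fx=4.2,fy=4.2,interpolation=2)[:,:,::-1])
o=bot.get_obs();p=o["tool_pos"];print(p,o["time_s"],fit.inv(p),o["force"])
E
```

```text
[592.46302864 305.06593944 166.20450913] 4.8 [-34.65888349  38.063297  ] [-1.60936863 -0.65136591 -0.60467486]
```

View pics/s3.png

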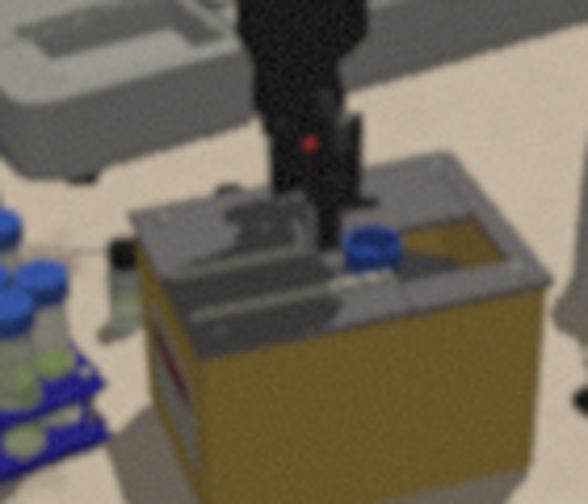

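The flap is swinging open, and the cap is upright at the edge at (372,248) in the crop. I carry on with the push.

arm_command --series "0.5 3.9 -0.8 0 0 0 0; 0.5 3.9 -0.8 0 0 0 0; 0.5 3.9 -0.8 0 0 0 0; 0.5 3.9 -0.8 0 0 0 0; 0.5 3.9 -0.8 0 0 0 0; 0.5 3.9 -0.8 0 0 0 0; 0.5 3.9 -0.8 0 0 0 0; 0.5 3.9 -0.8 0 0 0 0; 0.5 1.5 -0.3 0 0 0 0; 0.5 0 0 0 0 0 0; 0.5 0 0 0 0 0 0; 0.5 0 0 0 0 0 0; 0.5 0 0 0 0 0 0"

```text
time_s: 5.88
tool_pos: [625.1, 298.4, 166.3]
tool_rot: [-0.0, 0.1, 0.995, -0.0]
force: [-3.4, -0.1, -0.1]
grip_width: 64.1
finger_force: 1.9
```

```bash
python3 - <<'E'
from h import *; import fit
a=shot("side","side4")
cv2.imwrite("pics/s4.png",cv2.resize(a[110:230,240:380],None,fx=4.2,fy=4.2,interpolation=2)[:,:,::-1])
o=bot.get_obs();p=o["tool_pos"];print(p,o["time_s"],fit.inv(p),o["force"])
E
```

```text
[625.06191124 298.43153721 166.36727875] 5.9333 [-1.39176803 38.02497717] [-3.71840683  0.84670823 -0.11089803]
```

View pics/s4.png

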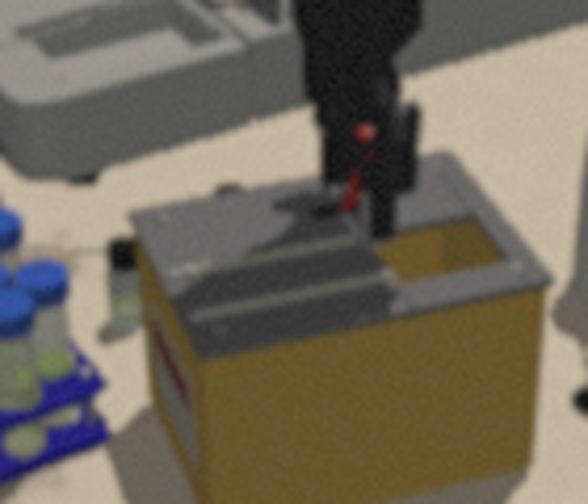

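The cap is gone from view and the opening is clear. I draw back along the channel and then lift.

arm_command --series "0.5 -3.9 0.8 0 0 0 0; 0.5 -5.9 1.2 0 0 0 0; 0.5 -5.9 1.2 0 0 0 0; 0.5 -5.9 1.2 0 0 0 0; 0.5 -5.9 1.2 0 0 0 0; 0.5 -5.9 1.2 0 0 0 0; 0.5 -5.9 1.2 0 0 0 0; 0.5 -5.9 1.2 0 0 0 0; 0.5 -5.9 1.2 0 0 0 0; 0.5 -7.9 1.6 0 0 0 0; 0.5 -9.8 2 0 0 0 0; 0.5 -9.8 2 0 0 0 0; 0.5 -9.8 2 0 0 0 0; 0.5 -9.8 2 0 0 0 0; 0.5 -5 1 0 0 0 0; 0.5 0 0 15 0 0 0; 0.5 0 0 25 0 0 0; 0.5 0 0 25 0 0 0; 0.5 0 0 15 0 0 0; 0.5 0 0 0 0 0 0"

```text
time_s: 7.6
tool_pos: [523.3, 320.2, 250.4]
tool_rot: [0.002, 0.1, 0.995, 0.002]
force: [-0.3, -0.4, -0.1]
grip_width: 64.0
finger_force: 0.0
```

arm_command --series "0.5 -15 13 0 0 0 0; 0.5 -29 25 0 0 0 0; 0.5 -29 25 0 0 0 0; 0.5 -29 25 0 0 0 0; 0.5 -29 25 0 0 0 0; 0.5 -29 25 0 0 0 0; 0.5 -20 18 0 0 0 0; 0.5 0 0 0 0 0 0; 0.5 0 0 0 0 0 0; 0.5 0 0 0 0 0 0; 0.5 0 0 0 0 0 0; 0.5 0 0 0 0 0 0"

```text
time_s: 8.6
tool_pos: [343.3, 474.3, 246.2]
tool_rot: [0.0, 0.101, 0.995, -0.0]
force: [-0.1, -0.0, -0.5]
grip_width: 63.8
finger_force: 0.0
```

```bash
python3 - <<'E'
from h import *
a=shot("side","side5");b=shot("top","top5")
A=cv2.resize(a[110:250,240:400],(480,420),interpolation=2)
B=cv2.resize(b[100:240,190:280+20],(320,420),interpolation=2) if 0 else cv2.resize(b[100:240,240:346],(318,420),interpolation=2)
cv2.imwrite("pics/e5.png",np.hstack([A,B])[:,:,::-1])
o=bot.get_obs();print(o["tool_pos"],o["time_s"],o["force"])
E
```

```text
[342.96510452 474.64358733 246.2889159 ] 8.7 [ 0.54559475  0.34520033 -0.45816462]
```

View pics/e5.png

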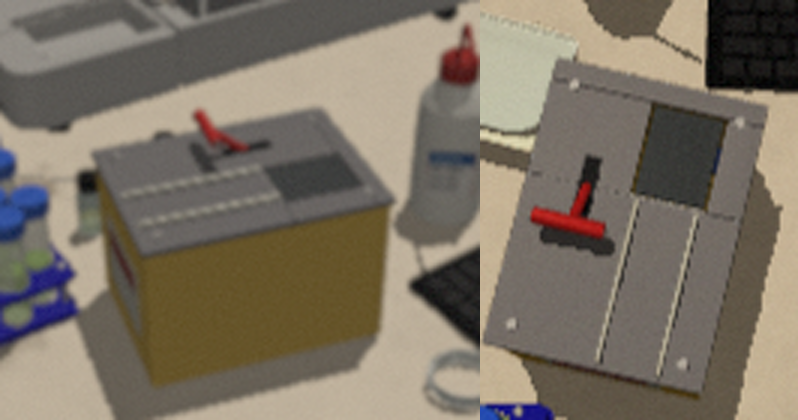

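The flap is shut, the bar is back in its rest position and the channel is empty. A sliver of blue shows through the flap's gap at (715,165), so the cap is in the box.

```bash
python3 -c "
from cell import bot
print(bot.close_job())"
```

```text
the job is handed in; nothing more can be done
None
```

The cap was pushed over the edge into the box with the flap held open, the flap swung shut again, and the job is handed in at about 8.7 s; no verdict came back.

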